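# Pack the bead case for the craft fair

## Robot

A 6-joint arm with a two-finger parallel gripper is mounted at the origin on the work surface. World frame = base frame: x ahead of the robot, y to its left, z up, the work surface at z = 0. Lengths are in mm, angles in rad, forces in N, time in s.
With the tool pointing down it reaches from about 350 to 975 mm from the base axis. Payload 7.1 kg.
Tool frame: the origin (TCP) lies midway between the tips of the shut fingers; the grasp point (between the pads) lies arm.grasp_offset behind it (arm.grasp_offset is the distance from the TCP to the grasp point, in mm); z points along the fingers, y is the line along which they close (so a half turn about z gives the same grasp; the last joint's range is limited). The gripper opens to 88 mm and grips with 3 to 60 N. Pads are 20 mm wide; open, the fingers measure 115 mm over their backs; the gripper's body (75 mm by 178 mm) begins 61 mm behind the grasp point.
Start: joints at [1.311, 0.423, 1.63, -0, 1.089, -0.019], TCP at [149.018, 606.958, 222.675] pointing down, gripper open.
Joint ranges: [-3, 3], [-0.9, 2.11], [0.09, 2.58], [-1.31, 4.45], [0.11, 2.69], [-2.54, 2.54]. Speed limits (rad/s): [2.39, 2.39, 3.01, 3.14, 3.14, 3.14].

## Interface

Orientations are given as a rotation vector (axis times angle).
In Python, from plant import arm gives the robot as it stands.
- The arm moves only by the tool servo_tool, never from a script. Its argument "deltas" is text: rows parted by semicolons, each of 5 numbers parted by spaces: the opening, from 0 (shut) to 1 (fully open), then the shift along the tool's x, y, z in units of 0.3 m (1.0 is 0.3 m), then the turn about the tool's z in units of 180 degrees (1.0 is 180 degrees). A call has 1 to 20 rows; each row is the pose to reach, as a shift and turn from the pose commanded when the call began, along the tool's axes at that moment, turning the shorter way round; what a row does not reach only later rows make up. A row lasts 1/8 s, in which the tool goes at most 62.5 mm and 10.7 degrees, less where a joint would pass 70% of its speed; a pose out of reach is approached as far as the arm can. A call with a number of a shift or a turn outside -1 to 1 is refused whole. A call with a gripper value outside its range is refused whole. The fingers move at their own pace and stop on an object; "squeeze" is the grip in N (left out, the last holds). Time passes only in rows, so rows that repeat a pose let the fingers close. It gives the time, the measured TCP pose, the force, the opening and the grip force at its end, in the units of the state.
- arm.read_state(): the state, without advancing time (a new reading comes with each control period).
- arm.read_camera(name): name is "side" or "top" or "wrist"; returns the picture (480x640x3 uint8, red, green, blue); there is no depth.
- arm.camera_params(name): a dict with "camera_matrix" (3x3 intrinsics, pixels), "R" (3x3) and "t" (3): a world point X has camera coordinates R X + t; the wrist camera has in their place "hand_eye" (4x4, takes a point from camera to tool coordinates, whose origin is the TCP and whose axes are the flange's). Camera axes: x right, y down, z forward; pixel columns grow to the right and rows downward; lengths in mm; the calibration is good to about 2 mm. A picture is of the moment at which its call begins: read the wrist's pose just before it. camera_params takes no time and is no camera call.
- arm.finish_job(): hands the job in; it is judged then, once.
The state is a dict: "t": time; "joint_positions": joint angles; "joint_vel": joint speeds; "joint_efforts": joint torques, N m; "tool_pos": TCP position; "eef_rot": TCP orientation; "wrist_force": force on the tool from outside, world axes, zero at the start; "torque": the same for the moment, N m; "finger_gap": finger opening in mm; "finger_force": force on a finger pad.
Only numpy, scipy, OpenCV 4.12 (cv2) and the standard library are available. Lean on these libraries where they do the work, as an engineer would, in place of code of your own. Each camera call takes 0.05 s, during which the arm holds its last target. There are 200 camera calls.

## Task

Pack the white bead case for travel: stand every loop-handled bead tin on the bench upright in the compartments of its open drawer, then push the drawer fully home until it clicks. Then press the black captive screw-knob on top of the case down and, keeping it pressed until its thread catches, screw it clockwise as far as it goes, and let go; leave everything else on the bench where it stands.

Things in the scene. Friction and masses are not known exactly. Their poses are not given: they have to be found in the camera images.
- case: white bead case, fixed to the bench: 180 deep (x) x 334 wide (y) x 94 mm tall, one drawer; origin at the centre of its underside, its front (the drawer side) faces its -x, towards the robot. The drawer slides out along the case's -x
- drawer (a joint): how far the drawer is open, m: 0 = home, up to 0.125; starts 0.095 to 0.108. Sliding friction about 1 to 2 N; over the last 10 mm a spring roller must be passed (5 to 12 N), then it holds the drawer home against its stop
- drawer_floor (a point): centre of the drawer's inner floor, 18 mm above the bench, under five compartments; axes as the case's; moves with the drawer. Compartment centres at y = -0.12, -0.06, 0, 0.06, 0.12, each 56 mm (y) by 90 mm (x -45 to +45 mm), not covered from above at the start. Dividers 20 mm, side walls 40 mm, front 62 mm above this floor; only things under 64 mm pass in under the case's top
- drawer_front (a point): centre of the outer face of the drawer's grey front, a flat panel 328 mm wide (y) x 70 mm tall (10 to 80 mm above the bench) with no protruding handle; axes as the case's
- knob_grip (a point): on the axis of the black captive screw-knob on the case's top (58 mm behind the case's origin), in its grip bar: bar 42 mm long along the point's x, 12 mm thick along its y, its top 7 mm above this point; under it a 44 mm disc, its upper face 17 mm below this point; z up along the screw. About 140 mm above the bench when up; turns and sinks with the knob
- lock_push (a joint): how far the screw-knob is pressed down, m: 0 = up (sprung, 4 N there to 8 N at the bottom), 0.0085 = bottom. Once turned under the thread it stays at least 6 mm down when let go
- lock_turn (a joint): turn of the screw-knob, rad, growing clockwise from above; starts at -0.5 to -0.1, end stop 2.6. Blocked at about 0.05 unless pressed down 7 mm or more; from about 0.4 on the thread holds it down. Friction 0.04 N m; it stays where left. Pressed down, its bolt locks the home drawer; with the drawer out the bolt would stop it from closing
- tin0: round bead tin, plain aluminium, closed: 48 mm across, 34 mm tall, about 0.12 kg; origin at the centre of its underside, z up through the lid. On the lid stands a stiff wire loop: a level bar of 9 mm thick round wire, 30 mm long along the tin's x axis, its middle 52 mm above the origin (top 56.5 mm), on two posts at x = +-15 mm. None if absent from this start
- tin1: round bead tin, plain aluminium, closed: 48 mm across, 34 mm tall, about 0.12 kg; origin at the centre of its underside, z up through the lid. On the lid stands a stiff wire loop: a level bar of 9 mm thick round wire, 30 mm long along the tin's x axis, its middle 52 mm above the origin (top 56.5 mm), on two posts at x = +-15 mm. None if absent from this start
- tin2: round bead tin, plain aluminium, closed: 48 mm across, 34 mm tall, about 0.12 kg; origin at the centre of its underside, z up through the lid. On the lid stands a stiff wire loop: a level bar of 9 mm thick round wire, 30 mm long along the tin's x axis, its middle 52 mm above the origin (top 56.5 mm), on two posts at x = +-15 mm. None if absent from this start
- tin3: round bead tin, plain aluminium, closed: 48 mm across, 34 mm tall, about 0.12 kg; origin at the centre of its underside, z up through the lid. On the lid stands a stiff wire loop: a level bar of 9 mm thick round wire, 30 mm long along the tin's x axis, its middle 52 mm above the origin (top 56.5 mm), on two posts at x = +-15 mm. None if absent from this start
- tin4: round bead tin, plain aluminium, closed: 48 mm across, 34 mm tall, about 0.12 kg; origin at the centre of its underside, z up through the lid. On the lid stands a stiff wire loop: a level bar of 9 mm thick round wire, 30 mm long along the tin's x axis, its middle 52 mm above the origin (top 56.5 mm), on two posts at x = +-15 mm. None if absent from this start
- spool0: bystander: thread spool, 38 mm across, 44 mm tall; origin under its centre
- spool1: bystander: thread spool, 38 mm across, 44 mm tall; origin under its centre
- bead_jar: bystander: small glass jar with a plain white cap, 44 mm across, 55 mm tall, no loop; origin under its centre
- stamp: bystander: wooden hand stamp, 36 mm square, 52 mm tall; origin under its centre
- glue: bystander: white glue bottle, 44 mm across, 120 mm tall; origin under its centre
- awl: bystander: awl lying on the bench, 150 mm long; origin under its middle
- mug: bystander: white mug, 80 mm across, 90 mm tall; origin under its centre
There are look-alikes about, which are no part of the job. What is shaped like the tin3 but red is not meant.

How it is judged:
By the outcome, as a careful person would: the job done as asked, in the order asked, and still so for the second after the job is handed in, with the robot touching nothing.
Of tin0, tin1, tin2, tin3, tin4 only 3 to 5 are there at a start; the rules pass over those that are not, and their reading is None.
At some moment in a run one of tin0, tin1, tin2, tin3, tin4 may be knocked a few centimetres aside while the robot is not near it.
It also fails if it takes over 210 s, if anything falls off the work surface, if the arm or the gripper's body presses on something with over 40 N, if the wrist force passes 120 N, or if a joint passes its speed limit or range.

## Working session

There is one attempt and no reset: what is moved stays moved. The work goes in short steps, Python scripts to look and compute and a tool call to move; the robot and the scene stay as the last step left them, time stands still between calls to the robot, and variables do not carry over. Pictures are saved under pics/ and viewed, at most 14 in all, crops included, and the job is handed in when it is done.

Besides the shell and the picture viewer there is one more tool, called in YAML: its name, and indented under it one key for each argument. servo_tool: Moves the arm, as the interface text tells. Shifts and turns lie within -1 to 1; 1 stands for 0.3 m of shift or 180 degrees of turn. Its arguments: {"type":"object","properties":{"deltas":{"type":"string"},"squeeze":{"type":"number"}},"required":["deltas"]}

```bash
ls; mkdir -p pics; python3 - <<'E'
from plant import arm
import cv2,numpy as np
np.set_printoptions(suppress=True,precision=4)
s=arm.read_state();print(s, arm.grasp_offset)
for n in("top","side","wrist"):
    print(n,arm.camera_params(n))
    im=arm.read_camera(n);np.save(f"{n}0.npy",im);cv2.imwrite(f"pics/{n}0.png",im[:,:,::-1])
E
```

```text
pics
{'t': 0.0, 'joint_positions': array([ 1.311 ,  0.4238,  1.6307, -0.    ,  1.0886, -0.019 ]), 'joint_vel': array([ 0.0001, -0.0018,  0.0004,  0.0012,  0.001 ,  0.0005]), 'joint_efforts': array([  0.0015, -54.4622, -27.3666,   0.0644,   0.0229,  -0.0002]), 'tool_pos': array([148.8805, 606.4108, 221.9067]), 'eef_rot': array([-0.3773, -3.1186,  0.0024]), 'wrist_force': array([ 0.0019,  0.1299, -0.8561]), 'torque': array([-0.0519, -0.0137, -0.0368]), 'finger_force': 0.0, 'finger_gap': 87.80851505037928} 18.700000000000003
top {'camera_matrix': array([[586.8008,   0.    , 317.7806],
       [  0.    , 586.8008, 242.1255],
       [  0.    ,   0.    ,   1.    ]]), 'R': array([[ 0.0044, -1.    ,  0.0086],
       [-0.9952, -0.0052, -0.098 ],
       [ 0.098 , -0.0081, -0.9952]]), 't': array([  -6.5216,  504.9115, 1444.5404])}
side {'camera_matrix': array([[462.3226,   0.    , 322.0434],
       [  0.    , 462.3226, 236.2909],
       [  0.    ,   0.    ,   1.    ]]), 'R': array([[ 0.993 , -0.1176, -0.0102],
       [-0.077 , -0.5797, -0.8112],
       [ 0.0895,  0.8063, -0.5847]]), 't': array([-507.8265,  127.069 , 1166.9548])}
wrist {'camera_matrix': array([[358.6214,   0.    , 322.5638],
       [  0.    , 358.6214, 241.1212],
       [  0.    ,   0.    ,   1.    ]]), 'hand_eye': array([[   0.0001,   -0.9706,   -0.2407,   64.4143],
       [   1.    ,    0.    ,    0.0002,    0.5159],
       [  -0.0002,   -0.2407,    0.9706, -161.8   ],
       [   0.    ,    0.    ,    0.    ,    1.    ]])}
```

View pics/top0.png

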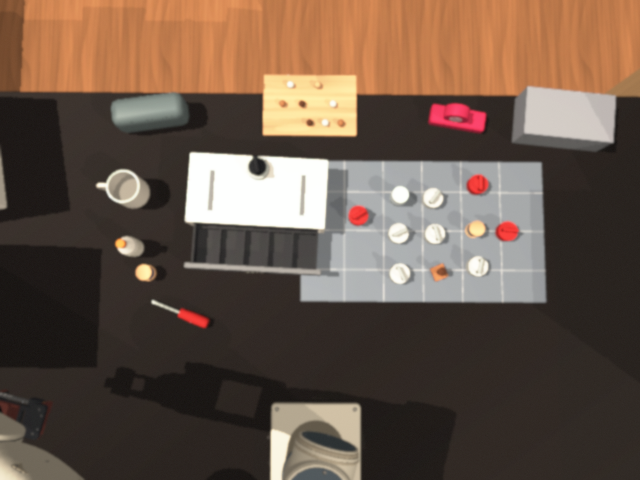

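View pics/side0.png

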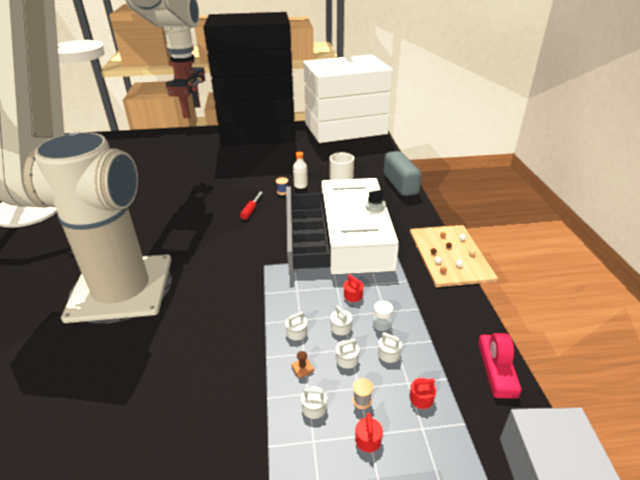

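```bash
cat > h.py <<'E'
import numpy as np,cv2
from scipy.spatial.transform import Rotation as Ro
from plant import arm
np.set_printoptions(suppress=True,precision=4)
def cam(n,s=None):
    p=arm.camera_params(n);K=p["camera_matrix"]
    if n!="wrist": return K,np.array(p["R"]),np.array(p["t"])
    s=s or arm.read_state();H=np.array(p["hand_eye"])
    T=np.eye(4);T[:3,:3]=Ro.from_rotvec(s["eef_rot"]).as_matrix();T[:3,3]=s["tool_pos"]
    W=np.linalg.inv(T@H);return K,W[:3,:3],W[:3,3]
def ray(c,px,z):
    K,R,t=c;d=R.T@np.linalg.inv(K)@np.array([px[0],px[1],1.]);o=-R.T@t
    return o+d*(z-o[2])/d[2]
def proj(c,X):
    K,R,t=c;p=K@(R@np.asarray(X,float)+t);return p[:2]/p[2]
def tool(s,X): # world delta -> tool axes (mm)
    return Ro.from_rotvec(s["eef_rot"]).as_matrix().T@(np.asarray(X)-s["tool_pos"])
E
python3 - <<'E'
from h import *
im=np.load("top0.npy");c=cam("top")
for n,p in dict(A=(399,233),B=(434,199),C=(435,234),D=(400,273),E=(478,266),jar=(401,195)).items(): print(n,ray(c,p,45))
for n,p in dict(caseTL=(189,153),caseTR=(328,159),caseBR=(325,229),caseBL=(187,223)).items(): print(n,ray(c,p,94))
for p in((186,266),(321,271)): print("front",ray(c,p,80))
print("knob",ray(c,(257,162),147))
cr=cv2.resize(im[140:300,170:370],None,fx=4,fy=3.75*4/3.75,interpolation=cv2.INTER_CUBIC)[:600]
cr2=cv2.resize(im[170:290,345:525],None,fx=4.4,fy=4.4,interpolation=cv2.INTER_CUBIC)
cv2.imwrite("pics/c1.png",cr[:,:,::-1]);cv2.imwrite("pics/c2.png",cr2[:,:,::-1])
E
```

```text
A [ 526.7027 -204.9657   45.    ]
B [ 612.4349 -293.07     45.    ]
C [ 524.6865 -294.2281   45.    ]
D [ 427.6938 -206.5157   45.    ]
E [ 445.8618 -399.2159   45.    ]
jar [ 622.0443 -210.8349   45.    ]
caseTL [712.9713 308.6903  94.    ]
caseTR [700.36   -27.3896  94.    ]
caseBR [529.7485 -20.6679  94.    ]
caseBL [542.4009 309.0535  94.    ]
front [440.3956 311.7555  80.    ]
front [429.9657 -11.6808  80.    ]
knob [679.2755 138.9617 147.    ]
```

View pics/c2.png

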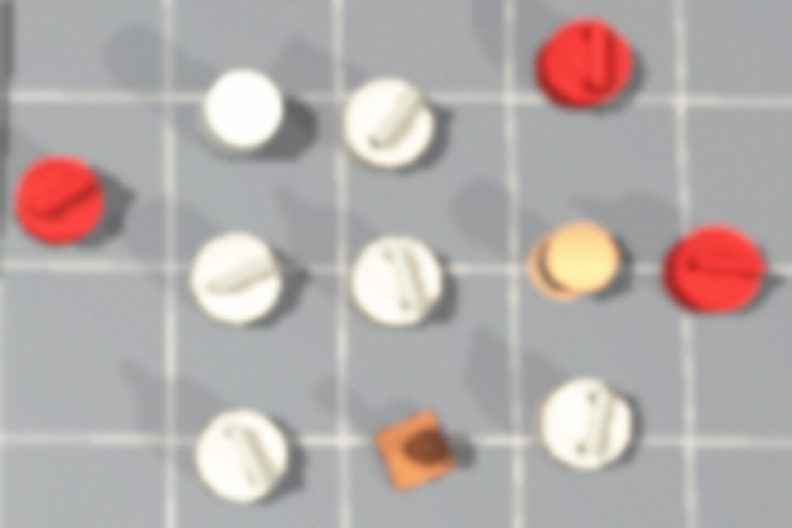

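View pics/c1.png

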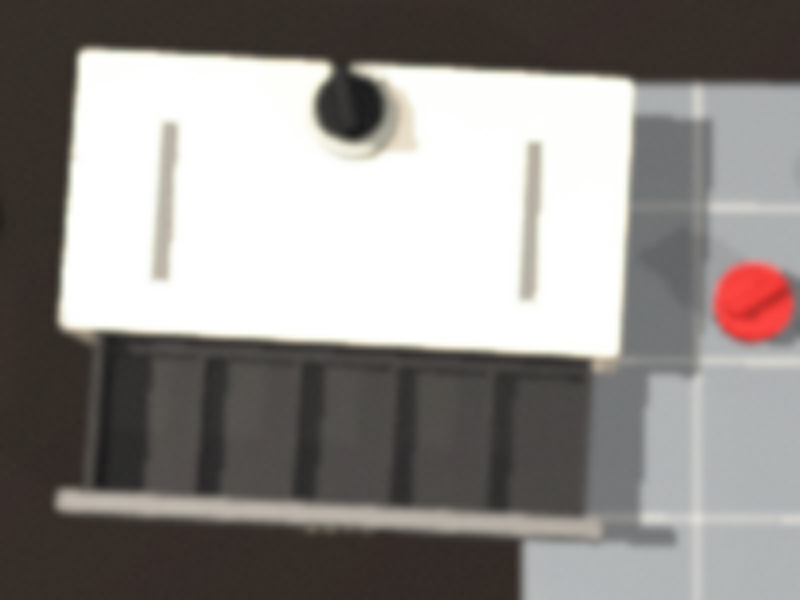

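The white round lids with a loop are the tins, in c2: A (236,278), B (389,122), C (397,280), D (241,456) and E (586,422). Possible mix-ups are the jar cap without a loop (243,107), the red tins (60,200), (585,62) and (714,268), the spool (580,258) and the stamp (415,450). I exclude all of these. The second crop shows the drawer open with five empty compartments and the knob at (347,105).

servo_tool:
  deltas: "0.4 -0.5 -0.3 0 0;0.4 -0.98 -0.63 0 0;0.4 -0.98 -0.63 0 0;0.4 -0.98 -0.63 0 0;0.4 -0.98 -0.63 0 0;0.4 -0.98 -0.63 0 0;0.4 -0.98 -0.63 0 0"
  squeeze: 15

```text
t: 1.02
tool_pos: [390.8, 351.6, 222.6]
eef_rot: [-0.383, -3.118, 0.0]
wrist_force: [0.1, 0.3, -0.4]
finger_gap: 34.8
finger_force: 0.0
```

servo_tool:
  deltas: "0.4 -0.35 -0.6 0 0;0.4 -0.35 -0.6 0 0;0.4 -0.35 -0.6 0 0;0.4 -0.35 -0.6 0 0;0.4 -0.35 -0.6 0 0;0.4 -0.35 -0.6 0 0"

```text
t: 1.78
tool_pos: [448.2, 154.6, 222.6]
eef_rot: [-0.376, -3.119, -0.0]
wrist_force: [-0.8, -0.3, -0.1]
finger_gap: 34.9
finger_force: 0.0
```

```bash
python3 - <<'E'
from h import *
s=arm.read_state();print(s["tool_pos"],s["eef_rot"],s["joint_positions"],s["t"])
im=arm.read_camera("wrist");cv2.imwrite("pics/w1.png",im[:,:,::-1]);np.save("w1.npy",im)
import pickle;pickle.dump(s,open("w1.pkl","wb"))
E
```

```text
[448.157  154.6241 222.6373] [-0.3759 -3.1188 -0.0005] [ 0.3069  0.2004  1.9542  0.0004  0.9871 -1.0242] 1.775
```

View pics/w1.png

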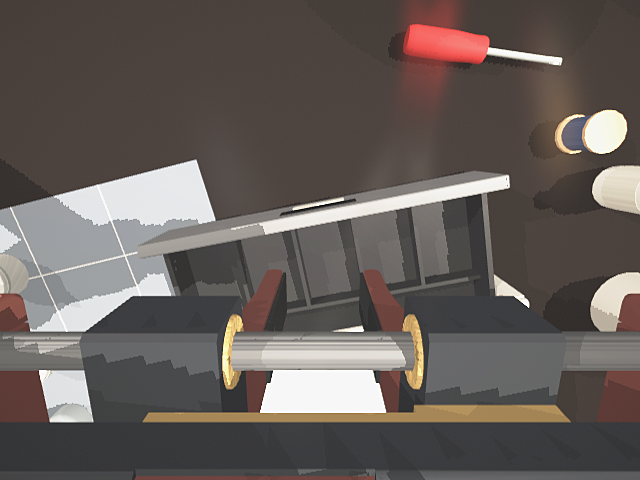

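```bash
python3 - <<'E'
from h import *
import pickle;s=pickle.load(open("w1.pkl","rb"));c=cam("wrist",s)
for n,p,z in(("R-out",(508,176),80),("R-in",(510,187),80),("L-out",(139,246),80),("L-in",(146,257),80),("w01",(242,241),38),("w12",(292,233),38),("w23",(352,220),38),("w34",(410,206),38),("case back-right inner side wall",(486,196),58)): print(n,ray(c,p,z))
im=np.load("w1.npy")
cr=cv2.resize(im[150:350,130:530],None,fx=2,fy=2,interpolation=cv2.INTER_CUBIC);cv2.imwrite("pics/c3.png",cr[:,:,::-1])
E
```

```text
R-out [441.3493 316.7239  80.    ]
R-in [450.9035 317.2946  80.    ]
L-out [425.0241  -4.893   80.    ]
L-in [435.9657  -2.4721  80.    ]
w01 [449.9493  72.2986  38.    ]
w12 [453.8898 122.725   38.    ]
w23 [455.249  183.2593  38.    ]
w34 [455.1586 241.0274  38.    ]
case back-right inner side wall [458.5643 305.7611  58.    ]
```

View pics/c3.png

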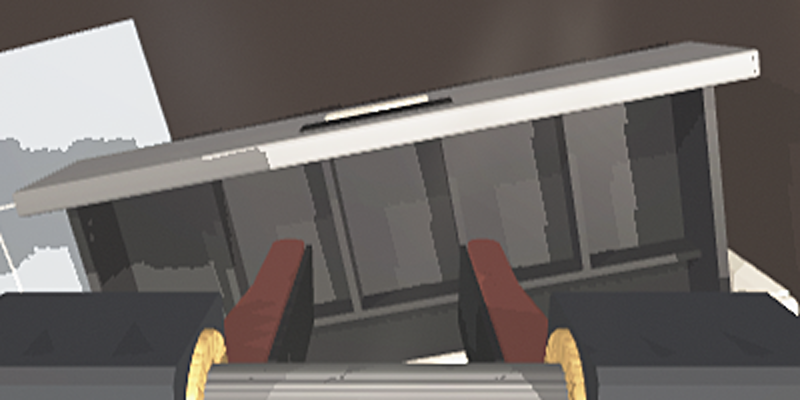

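```bash
python3 - <<'E'
from h import *
import pickle;s=pickle.load(open("w1.pkl","rb"));c=cam("wrist",s)
for n,p in(("d1",(217,185)),("d2a",(328,165)),("d2b",(355,308)),("d3",(447,145)),("d4a",(564,125)),("d4b",(585,268)),("backwall R",(690,253))): print(n,ray(c,(p[0]/2+130,p[1]/2+150),38))
print(ray(c,(705/2+130,95/2+150),58),ray(c,(75/2+130,205/2+150),58))
E
```

```text
d1 [450.5962  68.4661  38.    ]
d2a [453.8702 124.7774  38.    ]
d2b [530.8638 118.9066  38.    ]
d3 [458.034  184.1464  38.    ]
d4a [461.91   241.7713  38.    ]
d4b [537.4966 238.9493  38.    ]
backwall R [542.2101 292.3912  38.    ]
[459.168  302.4859  58.    ] [440.2443   6.3312  58.    ]
```

servo_tool:
  deltas: "0.4 -0.4 -0.95 0.1 0;0.4 -0.4 -0.95 0.1 0;0.4 -0.4 -0.95 0.1 0;0.4 -0.4 -0.95 0.1 0;0.4 -0.4 -0.95 0.1 0;0.4 -0.4 -0.95 0.1 0"

```text
t: 2.58
tool_pos: [497.9, -154.1, 192.2]
eef_rot: [0.382, 3.118, -0.0]
wrist_force: [-0.0, 0.4, -0.4]
finger_gap: 35.1
finger_force: 0.0
```

servo_tool:
  deltas: "0.4 -0.65 -0.5 0 0;0.4 -0.65 -0.5 0 0;0.4 -0.65 -0.5 0 0;0.4 -0.65 -0.5 0 0;0.4 -0.65 -0.5 0 0;0.4 -0.65 -0.5 0 0"

```text
t: 3.32
tool_pos: [650.8, -341.5, 191.8]
eef_rot: [-0.374, -3.117, -0.002]
wrist_force: [0.4, 0.1, 0.1]
finger_gap: 35.5
finger_force: 0.0
```

```bash
python3 - <<'E'
from h import *
import pickle
s=arm.read_state();print(s["tool_pos"],s["eef_rot"],s["joint_positions"],s["t"])
im=arm.read_camera("wrist");cv2.imwrite("pics/w2.png",im[:,:,::-1]);np.save("w2.npy",im)
pickle.dump(s,open("w2.pkl","wb"))
E
```

```text
[ 650.7824 -341.5179  191.8276] [-0.3743 -3.1174 -0.0019] [-0.4996  0.6165  1.3788  0.0005  1.1484 -1.8316] 3.325
```

View pics/w2.png

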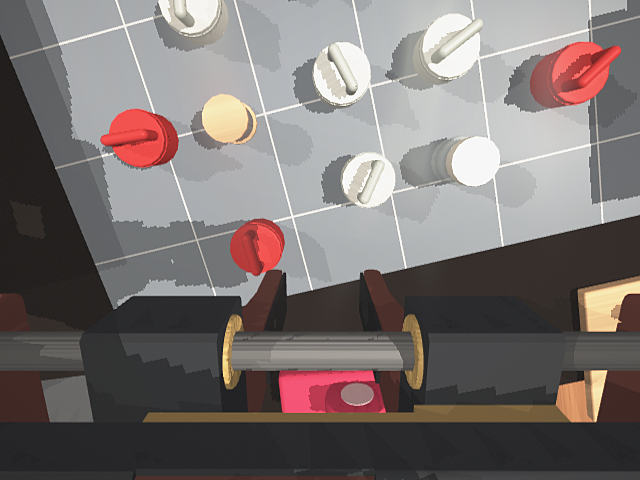

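```bash
python3 - <<'E'
from h import *
im=np.load("w2.npy")
def z(cx,cy): return cv2.resize(im[max(cy-45,0):max(cy-45,0)+90,cx-45:cx+45],(396,396),interpolation=cv2.INTER_CUBIC)
o=np.hstack([z(368,178),z(341,72)]);cv2.imwrite("pics/c4.png",o[:,:,::-1])
E
```

```text
(no output)
```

View pics/c4.png

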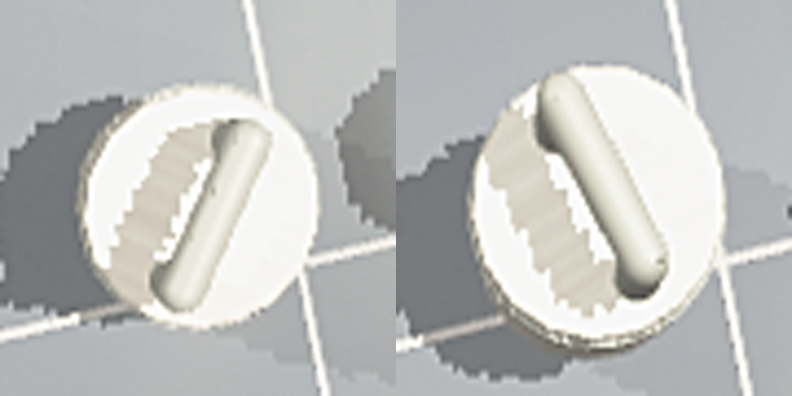

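```bash
cat >> h.py <<'E'
def bar(c,p,q,z=52):
    a,b=ray(c,p,z),ray(c,q,z);d=b-a
    return (a+b)/2,np.linalg.norm(d),np.degrees(np.arctan2(d[1],d[0]))%180
def turn(s,ang): # turn about tool z (deg) so tool y is perpendicular to bar at world angle ang
    R=Ro.from_rotvec(s["eef_rot"]).as_matrix();x=np.degrees(np.arctan2(R[1,0],R[0,0]))
    w=(ang-x+90)%180-90   # world ccw turn for tool x to lie along bar
    return -w
E
python3 - <<'E'
from h import *
import pickle;s=pickle.load(open("w2.pkl","rb"));c=cam("wrist",s)
for n,p,q in(("B",(378.7,162.5),(363.9,200.7)),("C",(333.5,47),(351.2,90.6)),("A",(477,25),(433,64))):
    m,l,a=bar(c,p,q);print(n,m,l,a,"turn",turn(s,a),"lidcenter?")
for n,p in(("B",(323+200/4.4,133+205/4.4)),("C",(296+(600-396)/4.4,27+205/4.4))): print(n,ray(c,p,34))
m,_,_=bar(c,(378.7,162.5),(363.9,200.7));print("tool mm",tool(s,[m[0],m[1],38]))
E
```

```text
B [ 620.9549 -291.8375   52.    ] 33.442842463792374 146.55419229109071 turn 19.753387820277027 lidcenter?
C [ 530.9926 -295.7415   52.    ] 34.17937432046782 10.732738729271121 turn -24.425158617903378 lidcenter?
A [ 534.5581 -208.5592   52.    ] 41.32313633580858 117.1956725297793 turn 49.11190758158844 lidcenter?
B [ 620.3906 -291.7543   34.    ]
C [ 530.8631 -294.7844   34.    ]
tool mm [ 40.4353  41.06   153.9474]
```

C4 shows the loop bars clearly: B's ends are at px (379,162) and (364,201), C's at (333,47) and (351,91). Both sit on their lid centres. Grasping B now.

servo_tool:
  deltas: "0.4 0.135 0.137 0.3 0.11;0.4 0.135 0.137 0.3 0.11;0.4 0.135 0.137 0.3 0.11;0.4 0.135 0.137 0.45 0.11;0.4 0.135 0.137 0.516 0.11;0.4 0.135 0.137 0.516 0.11;0 0.135 0.137 0.516 0.11;0 0.135 0.137 0.516 0.11;0 0.135 0.137 0.516 0.11;0 0.135 0.137 0.516 0.11"
  squeeze: 20

```text
t: 4.62
tool_pos: [621.6, -294.6, 38.8]
eef_rot: [0.908, 3.006, 0.0]
wrist_force: [0.9, 1.8, 4.1]
finger_gap: 8.5
finger_force: 20.0
```

```bash
cat >> h.py <<'E'
YAW=-0.044;F0=np.array([490.,152.5])
def comp(k,dx=0): # k=-2..2
    return F0+dx*np.array([np.cos(YAW),np.sin(YAW)])+0.06*1000*k*np.array([-np.sin(YAW),np.cos(YAW)])
E
python3 - <<'E'
from h import *
s=arm.read_state();print(s["joint_positions"],s["finger_gap"],s["finger_force"])
for k in(-2,-1,0,1,2):
    p=comp(k);print(k,p,tool(s,[p[0],p[1],130])/300)
for a in(np.degrees(YAW),90+np.degrees(YAW)): print("turn",turn(s,a)/180)
E
```

```text
[-0.46    0.7361  1.5653  0.0003  0.8391 -1.4446] 8.49458524636106 19.982832670211792
-2 [484.7217  32.6161] [ 0.9834  0.6562 -0.305 ]
-1 [487.3609  92.5581] [ 1.0867  0.8275 -0.305 ]
0 [490.  152.5] [ 1.1899  0.9988 -0.3051]
1 [492.6391 212.4419] [ 1.2931  1.1701 -0.3051]
2 [495.2783 272.3839] [ 1.3963  1.3414 -0.3052]
turn -0.17262936273175644
turn 0.32737063726824345
```

servo_tool:
  deltas: "0 0 0 -0.2 0;0 0 0 -0.4 0;0 0.2 0.13 -0.45 -0.05;0 0.5 0.33 -0.45 -0.1;0 0.98 0.656 -0.45 -0.173;0 0.98 0.656 -0.45 -0.173;0 0.98 0.656 -0.45 -0.173;0 0.98 0.656 -0.45 -0.173;0 0.98 0.656 -0.3 -0.173;0 0.98 0.656 -0.3 -0.173;0 0.98 0.656 -0.3 -0.173"

```text
t: 6.0
tool_pos: [485.6, 31.7, 128.6]
eef_rot: [0.068, 3.141, -0.0]
wrist_force: [0.2, 0.5, -1.5]
finger_gap: 8.3
finger_force: 20.0
```

```bash
python3 - <<'E'
from h import *
s=arm.read_state();print(s["joint_positions"],s["finger_gap"],s["tool_pos"],turn(s,np.degrees(YAW)))
p=comp(-2);print(tool(s,[p[0],p[1],57.5])/300)
im=arm.read_camera("wrist");cv2.imwrite("pics/w3.png",im[:,:,::-1])
E
```

```text
[ 0.0409  0.3662  1.998  -0.0001  0.7773 -1.4865] 8.285898440268825 [485.6446  31.7424 128.5623] 0.038448846762094036
[0.0032 0.0028 0.2369]
```

View pics/w3.png

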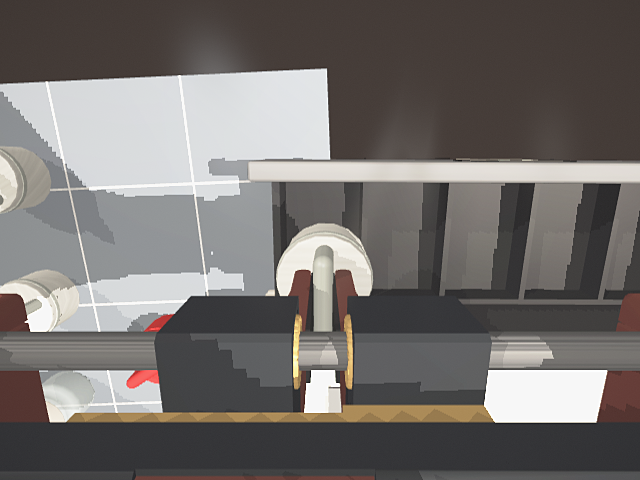

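W3 shows tin B held upright with its loop at (323,260), above compartment -2. The drawer edges run level in the picture, so the yaw estimate is right.

```bash
python3 - <<'E'
from h import *
im=cv2.imread("pics/w3.png");g=im.mean(2).astype(int)
for r in(200,):
    e=[(x,g[r-3:r+4,x].mean().round().astype(int)) for x in range(262,640)]
    out=[e[0]]
    for a in e[1:]:
        if abs(a[1]-out[-1][1])>6: out.append(a)
    print([(int(x),int(v)) for x,v in out])
c=cam("wrist",arm.read_state())
for u in(274,286,427,448,519,533): print(u,ray(c,(u,200),38)[:2],ray(c,(u,200),58)[:2])
E
```

```text
[(262, 155), (271, 163), (272, 102), (279, 94), (280, 64), (284, 56), (286, 97), (344, 105), (345, 63), (352, 70), (358, 77), (360, 64), (362, 84), (363, 111), (423, 72), (438, 58), (439, 49), (446, 40), (447, 74), (448, 127), (454, 120), (480, 127), (499, 135), (500, 89), (501, 57), (517, 49), (531, 41), (532, 79), (533, 137), (538, 129), (581, 77), (582, 55), (596, 47), (616, 37), (617, 69), (618, 123)]
274 [453.1859  -0.8534] [450.6874   1.9712]
286 [453.5553   7.6094] [451.0275   9.7641]
427 [457.8954 107.048 ] [455.0241 101.3311]
448 [458.5418 121.8582] [455.6193 114.969 ]
519 [460.7274 171.9314] [457.6319 161.0784]
533 [461.1583 181.8051] [458.0287 170.1705]
```

```bash
python3 - <<'E'
from h import *
im=cv2.imread("pics/w3.png");g=im.mean(2).astype(int)
c=cam("wrist",arm.read_state())
for p in((249,165),(249,178)): print(ray(c,p,80))
print(g[172,240:256]); print(im[200,264:292].tolist());print(im[200,340:368].tolist())
print([int(ray(c,(u,200),38)[1]*10)/10 for u in (345,352,358,362,447,532,617)])
a=np.vstack([cv2.resize(im[155:300,245:385],(770,400)[:2],interpolation=cv2.INTER_NEAREST)]);cv2.imwrite("pics/c5.png",a)
E
```

```text
[427.1972  -7.7426  80.    ]
[434.5536  -8.4302  80.    ]
[162 162 161 162 162 162 162 134 177 203 222 218 217 217 217 217]
[[157, 155, 152], [158, 155, 153], [157, 154, 152], [158, 156, 152], [157, 155, 152], [157, 156, 153], [159, 156, 153], [167, 164, 160], [97, 98, 102], [97, 98, 103], [98, 100, 103], [98, 100, 104], [100, 100, 104], [99, 99, 104], [101, 103, 106], [92, 94, 97], [65, 65, 66], [64, 64, 65], [65, 65, 67], [65, 66, 68], [59, 58, 60], [59, 58, 60], [95, 96, 100], [93, 94, 97], [92, 93, 98], [92, 94, 98], [91, 92, 97], [91, 93, 97]]
[[95, 98, 102], [96, 98, 103], [95, 98, 102], [99, 101, 105], [103, 104, 108], [63, 63, 65], [64, 64, 66], [67, 67, 69], [67, 67, 69], [67, 68, 70], [68, 69, 70], [68, 69, 71], [69, 69, 72], [70, 71, 74], [70, 71, 73], [71, 72, 74], [74, 74, 77], [73, 74, 76], [76, 77, 80], [73, 74, 76], [63, 64, 67], [63, 64, 66], [82, 84, 87], [109, 111, 116], [107, 109, 114], [106, 108, 113], [106, 107, 112], [107, 111, 114]]
[49.2, 54.1, 58.3, 61.2, 121.1, 181.0, 241.0]
```

View pics/c5.png

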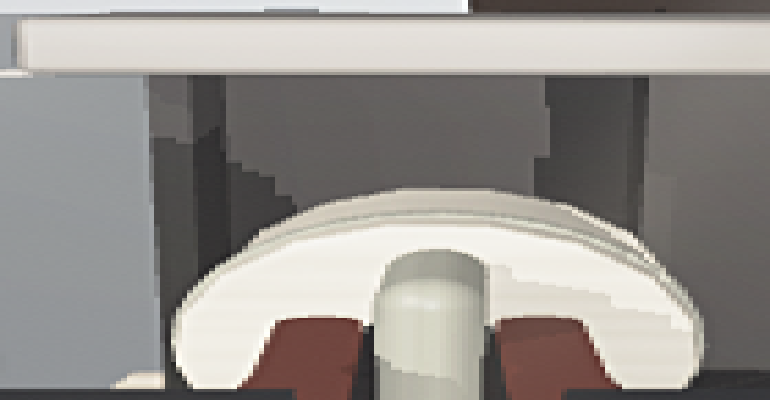

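C5 shows the floor shadow ending at px 360 and divider 1's top starting at 362. The wall's inner edge is at 280. Both put the drawer centre where I assumed it (±1 mm), so I am lowering the tin.

servo_tool:
  deltas: "0 0.003 0.003 0.1 0;0 0.003 0.003 0.18 0;0 0.003 0.003 0.22 0;0 0.003 0.003 0.237 0;0 0.003 0.003 0.237 0"

```text
t: 6.68
tool_pos: [485.0, 32.9, 57.4]
eef_rot: [0.068, 3.14, 0.0]
wrist_force: [0.1, -0.5, -1.0]
finger_gap: 8.3
finger_force: 20.0
```

servo_tool:
  deltas: "0.27 0 0 0 0;0.27 0 0 0 0;0.27 0 0 0 0;0.27 0 0 -0.15 0;0.27 0 0 -0.35 0;0.27 0 0 -0.45 0;0.27 0 0 -0.45 0"

```text
t: 7.55
tool_pos: [485.9, 33.1, 194.2]
eef_rot: [0.067, 3.135, 0.0]
wrist_force: [-0.6, -0.2, -0.5]
finger_gap: 23.4
finger_force: 0.0
```

```bash
cat >> h.py <<'E'
def whites():
    im=arm.read_camera("top");m=(im.min(2)>185).astype(np.uint8);m[:, :335]=0;m[:150]=0;m[310:]=0
    m=cv2.morphologyEx(m,cv2.MORPH_OPEN,np.ones((5,5)));n,_,st,ce=cv2.connectedComponentsWithStats(m)
    return [(ce[i].round(1),int(st[i,4]),ray(cam("top"),ce[i],34)[:2].round(1)) for i in range(1,n)]
E
python3 - <<'E'
from h import *
s=arm.read_state();print(s["joint_positions"],s["tool_pos"])
for w in whites():print(*w)
for n,p,a in(("C",(531,-295.5),10.7),("A",(534.5,-208.5),117)): print(n,tool(s,[*p,150])/300,turn(s,a)/180)
E
```

```text
[ 0.0435  0.2583  1.9561 -0.0001  0.9217 -1.4844] [485.929   33.0671 194.2193]
[399.8 193.7] 260 [ 627.3 -209.5]
[398.  231.6] 285 [ 531.5 -204.2]
[434.  230.2] 220 [ 535.4 -294.1]
[477.2 266.6] 296 [ 444.9 -400.4]
[344. 269.] 25 [437.5 -69.3]
[339.2 285.5] 251 [396.7 -57.4]
C [-0.1961 -1.0879  0.148 ] -0.07306414503932739
A [-0.1954 -0.7976  0.1481] 0.336380299405117
```

```bash
python3 - <<'E'
from h import *
im=arm.read_camera("top")
cr=cv2.resize(im[140:310,160:520],(792,374),interpolation=cv2.INTER_CUBIC);cv2.imwrite("pics/c6.png",cr[:,:,::-1])
E
```

```text
(no output)
```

View pics/c6.png

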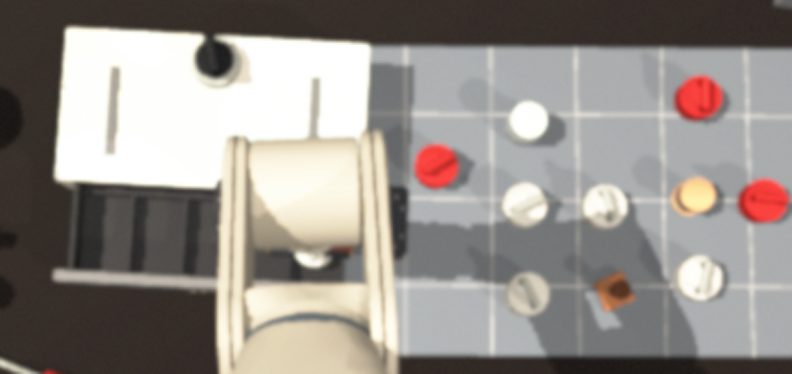

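C6 shows tin D at (528,293) in the arm's shadow, and no tin has moved. Next is tin C.

servo_tool:
  deltas: "0.35 -0.19 -0.98 0 0;0.35 -0.19 -0.98 0 0;0.35 -0.19 -0.98 0 0;0.35 -0.19 -0.98 0 0;0.35 -0.19 -0.98 0 0;0.35 -0.19 -0.98 0 0;0.35 -0.19 -0.98 0 0"

```text
t: 8.52
tool_pos: [527.4, -262.3, 189.9]
eef_rot: [-0.068, -3.138, -0.003]
wrist_force: [-0.4, -0.6, 0.0]
finger_gap: 31.1
finger_force: 0.0
```

```bash
python3 - <<'E'
from h import *
s=arm.read_state();print(s["joint_positions"],s["tool_pos"])
for n,p,a in(("C",(531,-295.5),10.7),): print(n,tool(s,[*p,37.5])/300,turn(s,a)/180)
E
```

```text
[-0.4818  0.4119  1.7343  0.0003  0.9991 -2.0093] [ 527.4457 -262.2813  189.8705]
C [-0.0183 -0.111   0.5076] -0.07327163429965963
```

servo_tool:
  deltas: "0.35 -0.018 -0.111 0.2 -0.073;0.35 -0.018 -0.111 0.3 -0.073;0.35 -0.018 -0.111 0.42 -0.073;0.35 -0.018 -0.111 0.49 -0.073;0.35 -0.018 -0.111 0.508 -0.073;0.35 -0.018 -0.111 0.508 -0.073;0 -0.018 -0.111 0.508 -0.073;0 -0.018 -0.111 0.508 -0.073;0 -0.018 -0.111 0.508 -0.073;0 -0.018 -0.111 0.508 -0.073"

```text
t: 9.78
tool_pos: [533.2, -296.9, 40.1]
eef_rot: [-0.292, 3.127, -0.001]
wrist_force: [1.8, 2.3, 6.3]
finger_gap: 8.2
finger_force: 20.0
```

```bash
python3 - <<'E'
from h import *
s=arm.read_state();print(s["joint_positions"],s["finger_gap"],s["finger_force"])
p=comp(-1);print(tool(s,[*p,130])/300,turn(s,np.degrees(YAW))/180)
E
```

```text
[-0.5277  0.6501  1.7534  0.0003  0.7365 -2.285 ] 8.191111371297984 19.998119473457336
[-0.0905  1.3039 -0.3005] 0.07330184874694289
```

servo_tool:
  deltas: "0 0 0 -0.2 0;0 0 0 -0.4 0;0 0 0.1 -0.5 0.02;0 -0.03 0.4 -0.5 0.05;0 -0.05 0.9 -0.5 0.073;0 -0.05 0.9 -0.5 0.073;0 -0.05 0.9 -0.5 0.073;0 -0.05 0.9 -0.5 0.073;0 -0.05 0.9 -0.5 0.073"

```text
t: 10.9
tool_pos: [497.3, -28.8, 189.3]
eef_rot: [-0.066, -3.141, 0.001]
wrist_force: [0.3, -0.8, -1.5]
finger_gap: 8.5
finger_force: 20.0
```

```bash
python3 - <<'E'
from h import *
s=arm.read_state();print(s["joint_positions"],s["finger_gap"],s["tool_pos"])
p=comp(-1);print(tool(s,[*p,59])/300,turn(s,np.degrees(YAW))/180)
E
```

```text
[-0.0814  0.2838  1.9335 -0.0005  0.9242 -1.6099] 8.500642172976082 [497.348  -28.7686 189.3406]
[0.0502 0.4029 0.4343] 0.0006475669331542298
```

servo_tool:
  deltas: "0 0.05 0.403 0 0;0 0.05 0.403 0 0;0 0.05 0.403 0.1 0;0 0.05 0.403 0.2 0;0 0.05 0.403 0.3 0;0 0.05 0.403 0.38 0;0 0.05 0.403 0.42 0;0 0.05 0.403 0.434 0;0 0.05 0.403 0.434 0"

```text
t: 12.02
tool_pos: [488.1, 92.6, 59.6]
eef_rot: [0.068, 3.14, 0.0]
wrist_force: [-1.0, -0.4, -1.1]
finger_gap: 8.3
finger_force: 20.0
```

servo_tool:
  deltas: "0.27 0 0 0 0;0.27 0 0 0 0;0.27 0 0 0 0;0.27 0 0 -0.15 0;0.27 0 0 -0.35 0;0.3 -0.1 -0.2 -0.45 0;0.35 -0.3 -0.98 -0.45 0;0.35 -0.3 -0.98 -0.45 0;0.35 -0.3 -0.98 -0.45 0;0.35 -0.3 -0.98 -0.45 0;0.35 -0.3 -0.98 -0.45 0;0.35 -0.3 -0.98 -0.45 0"

```text
t: 13.52
tool_pos: [564.2, -204.4, 193.9]
eef_rot: [-0.069, -3.14, -0.001]
wrist_force: [0.1, 0.6, -0.2]
finger_gap: 30.7
finger_force: 0.0
```

servo_tool:
  deltas: "0.35 -0.2 -0.3 0 0;0.35 -0.2 -0.3 0 0;0.35 -0.2 -0.3 0 0;0.35 -0.2 -0.3 0 0"

```text
t: 14.02
tool_pos: [620.2, -295.0, 193.7]
eef_rot: [-0.065, -3.139, -0.002]
wrist_force: [-0.6, 0.2, 0.4]
finger_gap: 30.6
finger_force: 0.0
```

```bash
python3 - <<'E'
from h import *
import pickle
s=arm.read_state();print(s["joint_positions"],s["finger_gap"],s["tool_pos"])
im=arm.read_camera("wrist");np.save("w4.npy",im);pickle.dump(s,open("w4.pkl","wb"))
c=cam("wrist",s);P=[]
for X in((534.5,-208.5,40),(428,-206,40),(446,-400,40)):
    u,v=proj(c,X).astype(int);x0,y0=u-50,max(v-50,0);P.append(cv2.resize(im[y0:y0+100,x0:x0+100],(260,260),interpolation=cv2.INTER_CUBIC));print(x0,y0)
cv2.imwrite("pics/c7.png",np.hstack(P)[:,:,::-1])
E
```

```text
[-0.4614  0.5444  1.5017  0.0004  1.0975 -1.991 ] 30.57960738229572 [ 620.2182 -295.0029  193.6583]
370 71
377 0
128 0
```

View pics/c7.png

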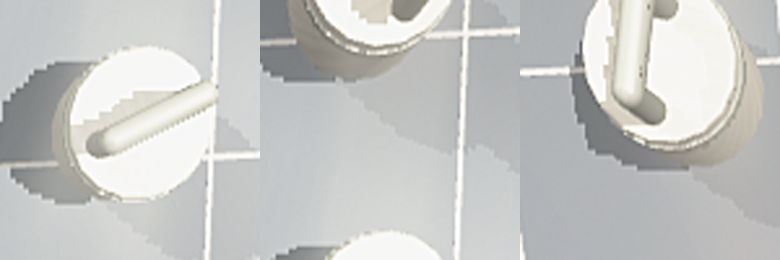

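```bash
python3 - <<'E'
from h import *
import pickle;s=pickle.load(open("w4.pkl","rb"));c=cam("wrist",s)
m,l,a=bar(c,(408.8,124.1),(453.5,106.4));print(m,l,a,ray(c,(423.8,118.7),34))
m=(m+ray(c,(423.8,118.7),34))/2
print(tool(s,[m[0],m[1],39])/300,turn(s,a)/180,turn(s,a))
E
```

```text
[ 530.6017 -203.6171   52.    ] 37.42601852081268 108.72902911028862 [ 531.581  -204.4373   34.    ]
[0.3085 0.2901 0.5164] 0.3827596830789986 68.89674295421975
```

servo_tool:
  deltas: "0.35 0.309 0.29 0 0.383;0.35 0.309 0.29 0 0.383;0.35 0.309 0.29 0 0.383;0.35 0.309 0.29 0.1 0.383;0.35 0.309 0.29 0.2 0.383;0.35 0.309 0.29 0.3 0.383;0.35 0.309 0.29 0.3 0.383;0.35 0.309 0.29 0.3 0.383"

```text
t: 15.08
tool_pos: [531.3, -204.9, 104.2]
eef_rot: [-1.83, -2.553, 0.0]
wrist_force: [0.5, 0.6, -0.4]
finger_gap: 30.5
finger_force: 0.0
```

```bash
python3 - <<'E'
from h import *
s=arm.read_state();print(s["joint_positions"],s["tool_pos"])
print(tool(s,[531.1,-204,39])/300,turn(s,108.7)/180)
E
```

```text
[-0.389   0.5057  1.8284  0.0002  0.8085 -0.716 ] [ 531.2829 -204.8645  104.1736]
[0.0028 0.0005 0.2172] 0.00017387002386849796
```

servo_tool:
  deltas: "0.35 0.003 0 0.1 0;0.35 0.003 0 0.18 0;0.35 0.003 0 0.217 0;0.35 0.003 0 0.217 0;0 0.003 0 0.217 0;0 0.003 0 0.217 0;0 0.003 0 0.217 0;0 0.003 0 0.217 0"

```text
t: 16.08
tool_pos: [532.0, -205.5, 39.6]
eef_rot: [1.833, 2.551, 0.001]
wrist_force: [-1.2, 2.5, 4.9]
finger_gap: 8.4
finger_force: 20.0
```

```bash
python3 - <<'E'
from h import *
s=arm.read_state();print(s["joint_positions"])
p=comp(0);print(tool(s,[*p,190])/300)
for a in (0,90):print(turn(s,a+np.degrees(YAW))/180)
E
```

```text
[-0.3895  0.6108  1.8452  0.0003  0.685  -0.7144]
[ 1.1754  0.2482 -0.5014]
-0.3826778194872451
0.1173221805127549
```

servo_tool:
  deltas: "0 0 0 -0.2 0;0 0 0 -0.4 0;0 0.2 0 -0.5 0.03;0 0.5 0.1 -0.5 0.08;0 0.98 0.248 -0.5 0.117;0 0.98 0.248 -0.5 0.117;0 0.98 0.248 -0.5 0.117;0 0.98 0.248 -0.5 0.117;0 0.98 0.248 -0.5 0.117"

```text
t: 17.2
tool_pos: [508.2, 96.8, 188.8]
eef_rot: [2.267, 2.175, -0.001]
wrist_force: [-0.3, -1.4, -1.5]
finger_gap: 8.1
finger_force: 20.0
```

```bash
python3 - <<'E'
from h import *
s=arm.read_state();print(s["joint_positions"],s["tool_pos"])
p=comp(0);print(tool(s,[*p,59])/300,turn(s,90+np.degrees(YAW))/180)
E
```

```text
[ 0.1655  0.3118  1.8935 -0.0005  0.9368  0.2075] [508.1665  96.8321 188.8431]
[ 0.1831 -0.068   0.4327] 0.0007605176246148599
```

servo_tool:
  deltas: "0 0.183 -0.068 0 0;0 0.183 -0.068 0 0;0 0.183 -0.068 0.1 0;0 0.183 -0.068 0.2 0;0 0.183 -0.068 0.3 0;0 0.183 -0.068 0.38 0;0 0.183 -0.068 0.42 0;0 0.183 -0.068 0.434 0;0 0.183 -0.068 0.434 0"

```text
t: 18.32
tool_pos: [490.9, 152.2, 59.2]
eef_rot: [2.269, 2.172, 0.001]
wrist_force: [-0.4, 0.1, 0.2]
finger_gap: 8.6
finger_force: 20.0
```

servo_tool:
  deltas: "0.27 0 0 0 0;0.27 0 0 0 0;0.27 0 0 0 0;0.27 0 0 -0.15 0;0.27 0 0 -0.35 0;0.3 -0.2 0.1 -0.45 0;0.35 -0.98 0.1 -0.45 -0.1;0.35 -0.98 0.1 -0.45 -0.2;0.35 -0.98 0.1 -0.45 -0.3;0.35 -0.98 0.1 -0.45 -0.4;0.35 -0.98 0.1 -0.45 -0.5;0.35 -0.98 0.1 -0.45 -0.5;0.35 -0.98 0.1 -0.45 -0.5;0.35 -0.98 0.1 -0.45 -0.5"

```text
t: 20.08
tool_pos: [507.7, -142.5, 194.0]
eef_rot: [0.295, 3.128, -0.0]
wrist_force: [-0.4, 1.7, -0.2]
finger_gap: 30.6
finger_force: 0.0
```

servo_tool:
  deltas: "0.35 -0.17 -0.5 0 0;0.35 -0.17 -0.5 0 0;0.35 -0.17 -0.5 0 0;0.35 -0.17 -0.5 0 0;0.35 -0.17 -0.5 0 0"

```text
t: 20.7
tool_pos: [528.5, -298.6, 193.6]
eef_rot: [-0.304, -3.126, -0.001]
wrist_force: [0.1, -0.6, 0.1]
finger_gap: 30.8
finger_force: 0.0
```

```bash
python3 - <<'E'
from h import *
import pickle
s=arm.read_state();print(s["joint_positions"],s["eef_rot"],s["tool_pos"])
for w in whites():print(*w)
im=arm.read_camera("wrist");np.save("w5.npy",im);pickle.dump(s,open("w5.pkl","wb"))
c=cam("wrist",s);P=[]
for X in((428,-206,45),(445,-400,45)):
    u,v=proj(c,X).astype(int);x0,y0=max(u-55,0),max(v-55,0);P.append(cv2.resize(im[y0:y0+110,x0:x0+110],(396,396),interpolation=cv2.INTER_CUBIC));print(x0,y0)
cv2.imwrite("pics/c8.png",np.hstack(P)[:,:,::-1])
E
```

```text
[-0.5341  0.4312  1.6928  0.0003  1.0187 -1.911 ] [-0.3042 -3.126  -0.0011] [ 528.4631 -298.6092  193.6198]
[501.1 200.8] 1200 [ 610.6 -464.2]
[399.8 194.2] 211 [ 626.1 -209.5]
[465.5 234.9] 91 [ 524.2 -372.8]
[395.8 275. ] 123 [ 423.3 -197.7]
355 30
129 99
```

View pics/c8.png

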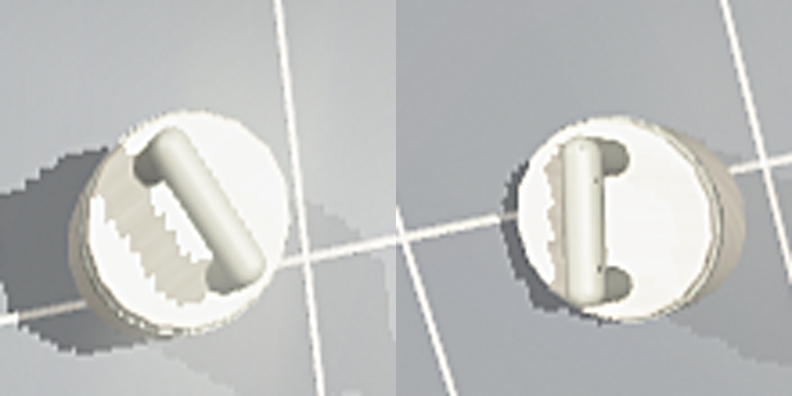

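C8 shows D's bar from (401,69) to (424,106) and E's from (180,141) to (181,180). Neither tin has moved.

```bash
python3 - <<'E'
from h import *
import pickle;s=pickle.load(open("w5.pkl","rb"));c=cam("wrist",s)
for n,p,q,l in(("D",(400.8,68.9),(424.4,105.6),(407.8,91.1)),("E",(179.8,140.7),(181.2,179.6),(191.2,159.6))):
    m,L,a=bar(c,p,q);k=ray(c,l,34);print(n,m,L,a,k)
    m=(m+k)/2;print(tool(s,[m[0],m[1],39])/300,turn(s,a)/180)
E
```

```text
D [ 430.3584 -206.2736   52.    ] 33.69457725307512 25.789942945819913 [ 430.296  -205.9874   34.    ]
[0.3799 0.2391 0.5159] -0.20503291889554603
E [ 449.1159 -401.9145   52.    ] 31.383645657157782 165.56511857406926 [ 449.2902 -399.438    34.    ]
[ 0.1932 -0.3851  0.5153] 0.018438327614179822
```

servo_tool:
  deltas: "0.35 0.193 -0.385 0.1 0.018;0.35 0.193 -0.385 0.2 0.018;0.35 0.193 -0.385 0.3 0.018;0.35 0.193 -0.385 0.3 0.018"

```text
t: 21.3
tool_pos: [447.7, -399.8, 101.5]
eef_rot: [-0.393, -3.112, -0.006]
wrist_force: [0.0, 0.3, 0.5]
finger_gap: 30.7
finger_force: 0.0
```

```bash
python3 - <<'E'
from h import *
s=arm.read_state();print(s["joint_positions"],s["tool_pos"])
print(tool(s,[449.2,-400.9,39])/300,turn(s,165.5)/180)
E
```

```text
[-0.7488  0.548   1.7554  0.0001  0.8444 -2.0683] [ 447.6881 -399.8082  101.4647]
[-0.0069 -0.0029  0.2082] 0.0005490817053767058
```

servo_tool:
  deltas: "0.35 -0.005 -0.003 0.1 0;0.35 -0.005 -0.003 0.18 0;0.35 -0.005 -0.003 0.208 0;0.35 -0.005 -0.003 0.208 0;0 -0.005 -0.003 0.208 0;0 -0.005 -0.003 0.208 0;0 -0.005 -0.003 0.208 0;0 -0.005 -0.003 0.208 0"

```text
t: 22.3
tool_pos: [451.5, -403.0, 42.2]
eef_rot: [0.393, 3.116, -0.0]
wrist_force: [1.5, 2.3, 5.9]
finger_gap: 8.5
finger_force: 20.0
```

```bash
python3 - <<'E'
from h import *
s=arm.read_state();print(s["joint_positions"])
p=comp(1);print(tool(s,[*p,190])/300)
for a in (0,90):print(turn(s,a+np.degrees(YAW))/180)
E
```

```text
[-0.7485  0.6417  1.7647  0.0004  0.7342 -2.0689]
[ 0.3757  2.0213 -0.4935]
-0.06580289791213766
0.43419710208786244
```

servo_tool:
  deltas: "0 0 0 -0.2 0;0 0 0 -0.4 0;0 0.05 0.15 -0.5 -0.02;0 0.13 0.45 -0.5 -0.05;0 0.18 0.98 -0.5 -0.066;0 0.18 0.98 -0.5 -0.066;0 0.18 0.98 -0.5 -0.066;0 0.18 0.98 -0.5 -0.066;0 0.18 0.98 -0.5 -0.066"

```text
t: 23.42
tool_pos: [471.6, -104.7, 191.5]
eef_rot: [-0.066, -3.141, 0.001]
wrist_force: [-0.0, -0.3, -1.6]
finger_gap: 8.0
finger_force: 20.0
```

servo_tool:
  deltas: "0 0 0.5 0 0;0 0 0.95 0 0;0 0 0.95 0 0;0 0 0.95 0 0;0 0 0.95 0 0;0 0 0.95 0 0"

```text
t: 24.18
tool_pos: [484.8, 180.5, 191.3]
eef_rot: [0.066, 3.141, -0.0]
wrist_force: [-0.2, -0.7, -1.6]
finger_gap: 8.3
finger_force: 20.0
```

```bash
python3 - <<'E'
from h import *
s=arm.read_state();print(s["joint_positions"],s["tool_pos"],s["finger_gap"])
p=comp(1);print(tool(s,[*p,60.5])/300,turn(s,np.degrees(YAW))/180)
E
```

```text
[ 0.3335  0.308   1.8921 -0.0002  0.9412 -1.195 ] [484.831  180.4785 191.3061] 8.297750257023186
[-0.0213  0.1076  0.436 ] 0.0005779441683510337
```

servo_tool:
  deltas: "0 -0.021 0.108 0 0;0 -0.021 0.108 0 0;0 -0.021 0.108 0.1 0;0 -0.021 0.108 0.2 0;0 -0.021 0.108 0.3 0;0 -0.021 0.108 0.38 0;0 -0.021 0.108 0.42 0;0 -0.021 0.108 0.436 0;0 -0.021 0.108 0.436 0"

```text
t: 25.3
tool_pos: [492.1, 211.8, 61.1]
eef_rot: [0.068, 3.14, 0.0]
wrist_force: [0.0, 0.0, -0.8]
finger_gap: 8.1
finger_force: 20.0
```

servo_tool:
  deltas: "0 0 0 0.006 0;0 0 0 0.006 0;0.27 0 0 0.006 0;0.27 0 0 0.006 0;0.27 0 0 0.006 0;0.27 0 0 -0.15 0;0.27 0 0 -0.35 0;0.3 0 -0.2 -0.45 0;0.35 0 -0.98 -0.45 0.1;0.35 0 -0.98 -0.45 0.2;0.35 0 -0.98 -0.45 0.3;0.35 0 -0.98 -0.45 0.4;0.35 0 -0.98 -0.45 0.5;0.35 0 -0.98 -0.45 0.5"

```text
t: 27.05
tool_pos: [478.6, -82.5, 195.5]
eef_rot: [-1.743, -2.613, 0.0]
wrist_force: [0.5, 0.2, 0.3]
finger_gap: 30.6
finger_force: 0.0
```

```bash
python3 - <<'E'
from h import *
s=arm.read_state();print(s["joint_positions"],s["tool_pos"],s["finger_gap"])
for w in whites():print(*w)
print(tool(s,[430.3,-206,41])/300,turn(s,25.8)/180)
E
```

```text
[-0.1951  0.2569  1.9542  0.      0.9309 -0.5896] [478.5703 -82.4557 195.5123] 30.576737055179358
[399.9 193.9] 242 [ 626.7 -209.8]
[371.1 228.5] 1609 [ 538.9 -136.9]
[345.4 275.9] 277 [420.5 -72.8]
[382.3 282.2] 101 [ 405.3 -164.2]
[394.  282.5] 30 [ 404.6 -193.1]
[395.8 294.9] 167 [ 374.2 -197.4]
[-0.3185 -0.3066  0.5151] 0.4822152596361177
```

```bash
python3 - <<'E'
from h import *
a=np.load("side0.npy").astype(int);b=arm.read_camera("side").astype(int)
A=a[305:350,275:320];
m=cv2.matchTemplate(b[285:370,255:340].astype(np.uint8),A.astype(np.uint8),cv2.TM_CCOEFF_NORMED);print(cv2.minMaxLoc(m),"expect (20,20)")
E
```

```text
(-0.25237593054771423, 0.5262870788574219, (13, 0), (20, 20)) expect (20,20)
```

servo_tool:
  deltas: "0.35 -0.318 -0.307 0 0.482;0.35 -0.318 -0.307 0 0.482;0.35 -0.318 -0.307 0 0.482;0.35 -0.318 -0.307 0.05 0.482;0.35 -0.318 -0.307 0.1 0.482;0.35 -0.318 -0.307 0.15 0.482;0.35 -0.318 -0.307 0.25 0.482;0.35 -0.318 -0.307 0.3 0.482;0.35 -0.318 -0.307 0.3 0.482;0.35 -0.318 -0.307 0.3 0.482"

```text
t: 28.4
tool_pos: [432.0, -205.4, 106.1]
eef_rot: [3.057, 0.723, 0.001]
wrist_force: [0.4, -0.4, -0.7]
finger_gap: 30.7
finger_force: 0.0
```

```bash
python3 - <<'E'
from h import *
s=arm.read_state();print(s["joint_positions"],s["tool_pos"])
print(tool(s,[430.3,-206,41])/300,turn(s,25.8)/180)
E
```

```text
[-0.4687  0.3961  2.0272 -0.      0.7177  0.6375] [ 431.9864 -205.403   106.1441]
[-0.006  -0.0008  0.2171] 0.004566770277589901
```

servo_tool:
  deltas: "0.35 -0.004 0 0.1 0.004;0.35 -0.004 0 0.18 0.004;0.35 -0.004 0 0.217 0.004;0.35 -0.004 0 0.217 0.004;0 -0.004 0 0.217 0.004;0 -0.004 0 0.217 0.004;0 -0.004 0 0.217 0.004;0 -0.004 0 0.217 0.004"

```text
t: 29.4
tool_pos: [430.9, -205.9, 41.1]
eef_rot: [3.063, 0.696, 0.001]
wrist_force: [0.5, 2.9, 6.5]
finger_gap: 8.6
finger_force: 20.0
```

```bash
python3 - <<'E'
from h import *
s=arm.read_state();print(s["joint_positions"])
p=comp(2);print(tool(s,[*p,190])/300)
for a in (0,90):print(turn(s,a+np.degrees(YAW))/180)
E
```

```text
[-0.4709  0.5214  2.0496  0.0003  0.5698  0.653 ]
[ 0.8827 -1.345  -0.4965]
0.1561957971836168
-0.3438042028163832
```

servo_tool:
  deltas: "0 0 0 -0.2 0;0 0 0 -0.4 0;0 0.1 -0.15 -0.5 -0.05;0 0.3 -0.45 -0.5 -0.1;0 0.62 -0.95 -0.5 -0.2;0 0.62 -0.95 -0.5 -0.3;0 0.62 -0.95 -0.5 -0.344;0 0.62 -0.95 -0.5 -0.344;0 0.62 -0.95 -0.5 -0.344;0 0.62 -0.95 -0.5 -0.344;0 0.62 -0.95 -0.5 -0.344"

```text
t: 30.78
tool_pos: [474.9, 130.4, 190.4]
eef_rot: [-2.272, -2.17, 0.001]
wrist_force: [-0.7, -0.0, -1.4]
finger_gap: 8.2
finger_force: 20.0
```

```bash
python3 - <<'E'
from h import *
s=arm.read_state();print(s["joint_positions"],s["tool_pos"],s["finger_gap"])
p=comp(2);print(tool(s,[*p,60])/300,turn(s,90+np.degrees(YAW))/180)
E
```

```text
[ 0.2439  0.2743  1.9441 -0.0002  0.9237  0.29  ] [474.8733 130.3588 190.4324] 8.163945802946005
[0.4762 0.0464 0.4346] -0.0006483367357027703
```

servo_tool:
  deltas: "0 0.476 0.046 0 0;0 0.476 0.046 0 0;0 0.476 0.046 0 0;0 0.476 0.046 0.1 0;0 0.476 0.046 0.2 0;0 0.476 0.046 0.3 0;0 0.476 0.046 0.38 0;0 0.476 0.046 0.42 0;0 0.476 0.046 0.435 0;0 0.476 0.046 0.435 0"

```text
t: 32.02
tool_pos: [495.6, 273.4, 60.6]
eef_rot: [2.27, 2.172, 0.001]
wrist_force: [0.2, -0.2, -0.7]
finger_gap: 8.4
finger_force: 20.0
```

servo_tool:
  deltas: "0.27 0 0 0 0;0.27 0 0 0 0;0.27 0 0 0 0;0.27 0 0 -0.15 0;0.27 0 0 -0.35 0;0.2 0 0 -0.45 0;0 -0.4 -0.35 -0.45 -0.1;0 -0.4 -0.35 -0.45 -0.2;0 -0.4 -0.35 -0.45 -0.3;0 -0.4 -0.35 -0.45 -0.4;0 -0.4 -0.35 -0.45 -0.5;0 -0.4 -0.35 -0.45 -0.5;0 -0.4 -0.35 -0.45 -0.5"

```text
t: 33.65
tool_pos: [385.0, 158.2, 195.3]
eef_rot: [0.462, 3.107, 0.0]
wrist_force: [-0.1, 0.3, -0.6]
finger_gap: 0.7
finger_force: 0.0
```

```bash
python3 - <<'E'
from h import *
s=arm.read_state();print(s["joint_positions"],s["tool_pos"],s["finger_gap"],turn(s,np.degrees(YAW)))
im=arm.read_camera("top");b=arm.read_camera("side")
P=[cv2.resize(im[140:290,180:335],(413,400),interpolation=cv2.INTER_CUBIC),cv2.resize(b[160:300,265:405],(387,400)[:2],interpolation=cv2.INTER_CUBIC)]
cv2.imwrite("pics/c9.png",np.hstack(P)[:,:,::-1])
print(tool(s,[385,156,45])/300)
E
```

```text
[ 0.3613  0.1537  2.0932  0.      0.8941 -0.9139] [385.0418 158.2447 195.325 ] 0.7048408924967113 -14.411190667201083
[-0.0018 -0.0074  0.5011]
```

View pics/c9.png

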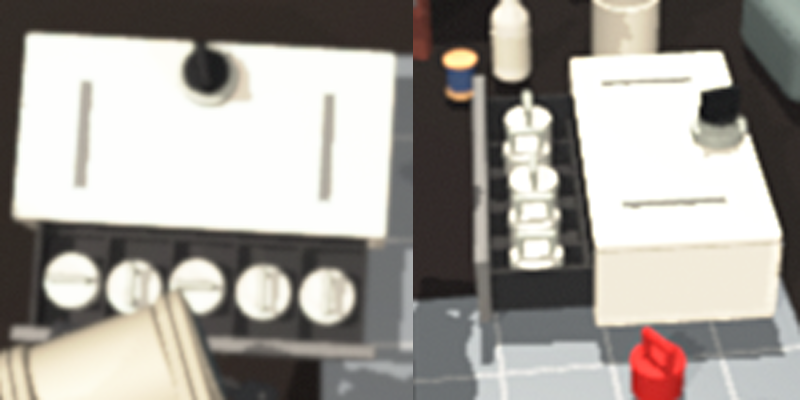

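C9 shows all five tins upright, one in each compartment, with the drawer clear. Now for the drawer push.

servo_tool:
  deltas: "0 0 -0.007 0 -0.08;0 0 -0.007 0.2 -0.08;0 0 -0.007 0.4 -0.08;0 0 -0.007 0.49 -0.08;0 0 -0.007 0.49 -0.08"

```text
t: 34.38
tool_pos: [383.1, 155.7, 46.6]
eef_rot: [-0.084, -3.136, 0.003]
wrist_force: [0.5, 0.3, 0.1]
finger_gap: 0.5
finger_force: 0.0
```

servo_tool:
  deltas: "0 -0.1 0 0 0;0 -0.14 0 0 0;0 -0.18 0 0 0;0 -0.22 0 0 0;0 -0.26 0 0 0;0 -0.3 0 0 0;0 -0.34 0 0 0;0 -0.38 0 0 0;0 -0.4 0 0 0;0 -0.42 0 0 0;0 -0.42 0 0 0"

```text
t: 35.75
tool_pos: [510.2, 149.8, 47.9]
eef_rot: [-0.079, -3.14, 0.0]
wrist_force: [-1.0, 0.3, 0.6]
finger_gap: 0.8
finger_force: 0.4
```

servo_tool:
  deltas: "0 -0.015 0 0 0;0 -0.025 0 0 0;0 -0.035 0 0 0;0 -0.045 0 0 0;0 -0.045 0 0 0"

```text
t: 36.38
tool_pos: [517.0, 149.0, 47.4]
eef_rot: [-0.079, -3.128, 0.003]
wrist_force: [-22.7, 5.2, 17.4]
finger_gap: 0.4
finger_force: 11.4
```

```bash
python3 - <<'E'
from h import *
s=arm.read_state();print(s["wrist_force"],s["tool_pos"])
a=np.load("top0.npy").mean(2).astype(int);b=arm.read_camera("top").mean(2).astype(int);np.save("top5.npy",b)
c=cam("top")
for u in(192,200,305,315): print(u,"before",a[215:280:2,u].tolist(),"\n  now",b[215:280:2,u].tolist())
w=arm.read_camera("wrist").mean(2).astype(int)
for u in(150,500): print(u,w[20:300:5,u].tolist())
cw=cam("wrist",s);
for x in(517,525,530,535,540):print(x,proj(c,[x,300,80]),proj(c,[x,5,80]),proj(cw,[x,200,80]),proj(cw,[x,200,94]))
E
```

```text
[-22.6725   5.1595  17.4387] [516.9558 148.9916  47.4225]
192 before [254, 254, 254, 241, 139, 96, 57, 52, 56, 57, 59, 63, 64, 67, 69, 71, 71, 70, 71, 72, 72, 72, 70, 76, 145, 183, 146, 63, 45, 45, 48, 46, 47] 
  now [247, 247, 246, 208, 142, 149, 105, 55, 41, 40, 40, 41, 41, 40, 39, 40, 42, 40, 41, 39, 40, 39, 38, 39, 39, 39, 38, 37, 38, 39, 38, 39, 38]
200 before [254, 254, 254, 245, 102, 43, 42, 45, 48, 47, 47, 47, 47, 47, 49, 47, 46, 44, 44, 44, 44, 44, 45, 51, 130, 182, 159, 76, 47, 46, 47, 46, 46] 
  now [247, 247, 246, 219, 133, 144, 118, 64, 41, 40, 39, 39, 40, 38, 39, 39, 39, 39, 41, 38, 38, 37, 39, 40, 39, 39, 38, 39, 38, 39, 41, 51, 78]
305 before [253, 254, 254, 254, 254, 254, 238, 81, 59, 62, 66, 70, 71, 70, 70, 71, 70, 70, 71, 72, 71, 71, 71, 71, 72, 71, 80, 138, 173, 148, 151, 181, 182] 
  now [247, 247, 216, 197, 197, 196, 157, 96, 96, 80, 74, 96, 100, 102, 101, 101, 101, 101, 102, 118, 152, 158, 158, 156, 157, 158, 164, 177, 160, 158, 157, 158, 158]
315 before [254, 254, 254, 254, 254, 254, 250, 136, 60, 62, 61, 71, 70, 72, 72, 74, 74, 74, 74, 75, 75, 77, 78, 80, 81,
[... 389 characters left out ...]
51, 52, 52, 51, 52, 50, 52, 51, 51, 50, 122, 121]
500 [65, 65, 65, 65, 65, 66, 65, 65, 66, 66, 67, 66, 66, 66, 67, 67, 67, 67, 67, 66, 67, 67, 67, 68, 68, 67, 68, 66, 68, 68, 66, 67, 67, 67, 68, 68, 67, 68, 67, 68, 69, 68, 67, 67, 67, 67, 68, 68, 68, 68, 67, 68, 63, 50, 122, 120]
517 [191.729  234.2414] [314.2238 234.8884] [451.7499 314.011 ] [465.5804 330.9176]
525 [191.8134 230.9418] [314.2403 231.5939] [451.1144 332.7305] [464.6811 351.3857]
530 [191.8661 228.8814] [314.2505 229.5368] [450.7254 344.1883] [464.1319 363.8859]
535 [191.9187 226.8224] [314.2608 227.481 ] [450.3426 355.4651] [463.5923 376.1682]
540 [191.9713 224.7648] [314.271  225.4267] [449.9658 366.5654] [463.062  388.2382]
```

servo_tool:
  deltas: "0 -0.008 0 0 0;0 -0.008 0 0 0;0 -0.008 0 0 0"

```text
t: 36.85
tool_pos: [516.9, 148.9, 47.3]
eef_rot: [-0.079, -3.123, 0.004]
wrist_force: [-30.4, 7.3, 22.0]
finger_gap: 0.6
finger_force: 15.1
```

```bash
python3 - <<'E'
from h import *
b=arm.read_camera("top").mean(2);print(arm.read_state()["wrist_force"])
print(b[215:240:2,192].round(),b[215:240:2,305].round())
c=cam("top");print(ray(c,(192,222.3),94),ray(c,(192,227.5),80),ray(c,(305,226.8),94),ray(c,(305,232.5),80))
E
```

```text
[-29.7015   6.3823  23.6628]
[248. 248. 246. 209. 141. 150. 104.  57.  43.  41.  39.  41.  41.] [248. 243. 208. 198. 198. 196. 158.  95.  96.  81.  73.  96. 102.]
[544.152  297.1748  94.    ] [533.3554 299.7627  80.    ] [534.788   27.1805  94.    ] [522.6797  27.2851  80.    ]
```

servo_tool:
  deltas: "0 0.03 0 0 0;0 0.12 0 0 0;0 0.12 0 0 0;0 0.12 0 -0.2 0;0 0.12 0 -0.4 0;0 0.12 0 -0.6 0;0 0.12 0 -0.7 0;0.35 0 0 -0.7 0;0.35 -0.3 0 -0.7 0;0.35 -0.6 0 -0.7 0;0.35 -0.8 0 -0.7 0;0.35 -0.8 0 -0.7 0;0.35 -0.8 0 -0.7 0;0.35 -0.8 0 -0.7 0"

```text
t: 38.65
tool_pos: [765.8, 136.7, 257.6]
eef_rot: [-0.08, -3.14, 0.0]
wrist_force: [-0.7, -0.3, 0.3]
finger_gap: 31.2
finger_force: 0.0
```

```bash
python3 - <<'E'
from h import *
import pickle
s=arm.read_state();print(s["joint_positions"],s["tool_pos"])
b=arm.read_camera("top").mean(2);print(b[215:240:2,192].round(),b[215:240:2,305].round())
im=arm.read_camera("wrist");np.save("w6.npy",im);pickle.dump(s,open("w6.pkl","wb"))
c=cam("wrist",s);print(proj(c,[683,141,147]))
u,v=proj(c,[683,141,147]).astype(int);g=im.mean(2).astype(int)
for r in range(v-50,v+54,4):print(r,"".join("#" if x<25 else "+" if x<60 else "-" if x<150 else "." for x in g[r,u-60:u+60:2]))
print(u)
E
```

```text
[ 0.1613  0.6264  1.2084 -0.      1.3074 -1.3587] [765.7881 136.6721 257.6018]
[251. 251. 251. 224. 155. 159. 110.  58.  44.  41.  40.  42.  41.] [249. 250. 251. 251. 251. 250. 224. 146. 152. 114.  89. 148. 160.]
[322.2248 125.8918]
75 ............................................................
79 ............................................................
83 ............................................................
87 ............................................................
91 ........................--#+++++............................
95 ....................-...++++++++#+++#-......................
99 ...................----+++++++++++++++++....................
103 .................----++++#++++++++++++++++..................
107 ................---++++++++++++++++++++++++.................
111 ...............----+++++++#+++++++++++++++++................
115 ...............---+++++++++++++++++++++++++++...............
119 ...............---+++++++++#+++++++#+++++++++...............
123 ...............---+++++++++++++++++++++++++++...............
127 ...............---++++++++++#++++++++++++++++...............
131 ...............----+++++++++++++++++++++++++................
135 ................----+++++++++#+++++-+#+++++-................
139 .................----+++++++++++++++++++++..................
143 ..................-----#+++++++++++++++#....-...............
147 ....................-------#+++#++##+.......................
151 .....................--.....................................
155 .........................---......---.......................
159 ............................................................
163 ++++++++++++++++++++###+##+##++++###++#+++#++++++++++++-----
167 ++++++++++++++++++++++++++++++++++++++++++++++++++++++------
171 +++++++++++++++++++++++++++++++++++++++++++++++++++++-------
175 +++++++++++++++++++++++++++++++++++++++++++++++++++++-------
322
```

```bash
python3 - <<'E'
from h import *
im=np.load("w6.npy");g=im.mean(2)
for r in range(88,152,2):print(r,"".join("." if x>=80 else chr(97+int((x-15)/2.6)) for x in g[r,286:382:1]))
E
```

```text
88 ..................................v.............................................................
90 ...........................nx__bcefgif_.........................................................
92 .........................maeghhjklmnnkh^........................................................
94 ........................tafjjkkkklmmnmjgemkifbk.................................................
96 ........................fbghijkjklmlmmljfimmllmlkhd`............................................
98 .....................tbddcfgijjklllmnomkgelllmmmmmmmke..........................................
100 ....................efghhcfghijjkklllnnkkejmllmllmmmmmlgl.......................................
102 ..................mfghhhhedfghjjkllllmpnkgelllmlllllmmnmlgl.....................................
104 ................ueghghhhgiddfhjjjkkllmnoljfilllllmllmmmnnmlf....................................
106 ...............efhhhghhhghfddgiikjlklmnomkhelllmllmmlmmmmmnlh...................................
108 ..............gghhhghghhghhcefhjjjkklmmoomkfimmlmmlmmmmlmllmlh..............................
[... 1425 characters left out ...]
..............ofjgfgggfgggggghgggcegijklmmnpqsplggmllllkht....................................
140 ..................odeggffgggggfggggcdfhjkkmmnprrrnjekllkij......................................
142 ....................ubdgggfggggggfhecegjjklmnoqrspkfiljc........................................
144 ......................tadffghfffggggedggkkllkkkkkjfabr..........................................
146 .........................uf`cefffgfgfceghhgggeca_r..............................................
148 ...............................rgefggga`_^]^^ro.................................................
150 ................................................................................................
```

```bash
python3 - <<'E'
from h import *
import pickle;s=pickle.load(open("w6.pkl","rb"));c=cam("wrist",s)
m,l,a=bar(c,(317,89.5),(331,147.5),147);print(m,l,a,turn(s,a))
t=turn(s,a)/180
for z in(200,124,121):print(tool(s,[m[0],m[1],z])/300,t)
E
```

```text
[678.3526 142.613  147.    ] 41.036120304306074 11.408610965005382 -14.31596871617711
[0.292  0.005  0.1922] -0.07953315953431728
[0.2918 0.005  0.4455] -0.07953315953431728
[0.2918 0.0051 0.4555] -0.07953315953431728
```

servo_tool:
  deltas: "0.35 0.292 0.005 0 -0.08;0.35 0.292 0.005 0 -0.08;0.35 0.292 0.005 0.1 -0.08;0.35 0.292 0.005 0.25 -0.08;0.35 0.292 0.005 0.25 -0.08;0.35 0.292 0.005 0.25 -0.08"

```text
t: 39.5
tool_pos: [678.9, 143.2, 185.1]
eef_rot: [-0.315, 3.124, 0.0]
wrist_force: [0.6, -0.4, 0.8]
finger_gap: 30.9
finger_force: 0.0
```

```bash
python3 - <<'E'
from h import *
s=arm.read_state();print(s["joint_positions"],s["tool_pos"])
print(tool(s,[678.4,142.6,126])/300,turn(s,11.4)/180)
E
```

```text
[ 0.1907  0.5618  1.493   0.      1.0847 -1.5813] [678.9299 143.1931 185.0718]
[ 0.0025 -0.0016  0.1969] 0.0007190142499401493
```

servo_tool:
  deltas: "0.35 0.0025 -0.0015 0.1 0;0.35 0.0025 -0.0015 0.17 0;0.35 0.0025 -0.0015 0.197 0;0.35 0.0025 -0.0015 0.197 0;0 0.0025 -0.0015 0.197 0;0 0.0025 -0.0015 0.197 0;0 0.0025 -0.0015 0.197 0;0 0.0025 -0.0015 0.197 0"
  squeeze: 25

```text
t: 40.5
tool_pos: [678.1, 142.7, 124.6]
eef_rot: [-0.315, 3.125, 0.001]
wrist_force: [-0.0, 3.0, 3.4]
finger_gap: 12.0
finger_force: 25.0
```

servo_tool:
  deltas: "0 0 0 0.01 0;0 0 0 0.02 0;0 0 0 0.03 0;0 0 0 0.036 0;0 0 0 0.036 0;0 0 0 0.036 0"

```text
t: 41.25
tool_pos: [678.5, 142.8, 115.9]
eef_rot: [-0.315, 3.124, 0.001]
wrist_force: [-5.9, 1.8, 20.4]
finger_gap: 12.0
finger_force: 25.0
```

servo_tool:
  deltas: "0 0 0 0 0.03;0 0 0 0 0.08;0 0 0 0 0.13;0 0 0 0 0.18;0 0 0 0 0.23;0 0 0 0 0.28;0 0 0 0 0.33;0 0 0 0 0.38;0 0 0 0 0.43;0 0 0 0 0.48;0 0 0 0 0.53;0 0 0 0 0.58;0 0 0 0 0.63;0 0 0 0 0.68;0 0 0 0 0.73;0 0 0 0 0.78;0 0 0 0 0.83;0 0 0 0 0.86;0 0 0 0 0.86"

```text
t: 43.62
tool_pos: [675.7, 141.6, 115.6]
eef_rot: [-2.982, -0.988, 0.007]
wrist_force: [-14.9, -2.1, 26.8]
finger_gap: 11.9
finger_force: 25.0
```

```bash
python3 - <<'E'
from h import *
s=arm.read_state();print(s["joint_positions"],s["torque"],s["joint_efforts"][5],turn(s,11.4),s["finger_gap"])
E
```

```text
[ 0.1895  0.6399  1.5339 -0.0004  0.9723  1.1209] [-0.4019  2.9663 -0.0156] 0.3770752251148224 25.24979378141036 11.858640910852035
```

servo_tool:
  deltas: "0 0 0 0 0.02;0 0 0 0 0.035;0 0 0 0 0.05;0 0 0 0 0.05"

```text
t: 44.12
tool_pos: [675.6, 141.8, 115.5]
eef_rot: [3.05, 0.752, -0.007]
wrist_force: [-14.8, -1.4, 25.8]
finger_gap: 11.8
finger_force: 25.0
```

```bash
python3 - <<'E'
from h import *
s=arm.read_state();print(s["joint_positions"][5],s["torque"],s["joint_efforts"][5],turn(s,11.4),s["finger_gap"])
E
```

```text
1.2771473172726366 [-0.2531  2.919   0.1499] 0.36047855392098427 16.308228626436332 11.816532066415464
```

servo_tool:
  deltas: "0 0 0 0 0.015;0 0 0 0 0.03;0 0 0 0 0.045;0 0 0 0 0.045"

```text
t: 44.62
tool_pos: [676.1, 141.9, 115.3]
eef_rot: [3.095, 0.537, -0.005]
wrist_force: [-13.5, -0.3, 22.9]
finger_gap: 13.4
finger_force: 26.7
```

```bash
python3 - <<'E'
from h import *
s=arm.read_state();print(s["joint_positions"][5],s["torque"],s["joint_efforts"][5],turn(s,11.4),s["finger_gap"])
E
```

```text
1.417734273612375 [-0.1314  2.5035  0.625 ] 0.8452973328530788 8.277522679932304 13.366711960982377
```

servo_tool:
  deltas: "0.35 0 0 0 -0.02;0.35 0 0 0 -0.02;0.35 0 0 0 -0.02;0.35 0 0 0 -0.02;0.35 0 0 -0.1 -0.02;0.35 0 0 -0.3 -0.02;0.35 0 0 -0.5 -0.02;0.35 0 0 -0.5 -0.02"

```text
t: 45.62
tool_pos: [680.7, 142.3, 268.7]
eef_rot: [3.077, 0.632, 0.015]
wrist_force: [0.7, 0.1, -0.3]
finger_gap: 30.5
finger_force: 0.0
```

```bash
python3 - <<'E'
from h import *
s=arm.read_state();print(s["joint_positions"],s["tool_pos"])
print(tool(s,[765.8,138,257])/300,turn(s,0)/180)
E
```

```text
[ 0.1894  0.4805  1.4271 -0.0007  1.2244  1.3554] [680.6771 142.3498 268.7471]
[0.2547 0.125  0.0419] 0.12890534678278415
```

servo_tool:
  deltas: "0.35 -0.28 0 0.04 0;0.35 -0.28 0 0.04 0;0.35 -0.28 0 0.04 0;0.35 -0.28 0 0.04 0"

```text
t: 46.12
tool_pos: [601.4, 109.3, 250.7]
eef_rot: [3.077, 0.632, 0.0]
wrist_force: [1.1, 0.3, -0.6]
finger_gap: 30.8
finger_force: 0.0
```

```bash
python3 - <<'E'
from h import *
s=arm.read_state();print(s["tool_pos"])
im=arm.read_camera("wrist");np.save("w7.npy",im)
c=cam("wrist",s);u,v=proj(c,[678.4,142.6,139]).astype(int);g=im.mean(2);print(u,v)
for r in range(v-34,v+34,2):print(r,"".join("." if x>=80 else chr(97+int((x-15)/2.6)) for x in g[r,u-44:u+44]))
b=arm.read_camera("top").mean(2);print(b[215:240:2,192].round(),b[215:240:2,305].round())
E
```

```text
[601.3622 109.2734 250.7005]
322 127
93 ......................................................wecegghhghghihhgghhhghgghgggghgghg
95 ..........................................................obcfggghghghhgghhgghggghghghhh
97 ..............................................................lbcfggghhgghgghghgghhhgghg
99 ..........................................jk]jg...................fbdgfghhhghhhhghgghhhg
101 ...................................ehjklmmllkjhc\.....................ebegggghghggghhggg
103 ..................................hjqtrrqponmljfe`ly.....................xebdfgfhfhhgghh
105 ................................ecdeptsqponmmljhfcmklhby.....................wecdggggggh
107 .............................hkmnifkntrqponmlkjifchhghkjjdl......................nacfggh
109 ..........................sgkmnnnidinsrqponmlkkhecfhhghhggkjf`.......................mbd
111 ........................fjmmnmnnnlbhmrrqponmllkigddihhghhghhhgam........................
113 ......................jknonnnnnmnneglrrqponmlllhgfehhhggggghgghg_.......................
115 .....................kknmmnnnnnnmnggkqrq
[... 1528 characters left out ...]
........
149 ........................himlmlmlllllmfgjlmmkkkjjiigfecggffgggfeas.......................
151 .........................vfikllllmlllffikmllkkjiiiggefggfgfecl..........................
153 ............................gehkklkkkhfijmkkkkjjjihgfcgffeat............................
155 ................................ieijljggjkkkjjjihggececam...............................
157 ...................................vigcabcdccedcafls....................................
159 ........................................................................................
[253. 253. 252. 231. 163. 167. 115.  62.  45.  44.  44.  43.  42.] [205. 208. 210. 210. 216. 231. 216. 151. 159. 119.  93. 155. 167.]
```

```bash
python3 - <<'E'
from h import *
s=arm.read_state();c=cam("wrist",s)
for z in(147,139): print(z,bar(c,(319.5,101.5),(323.8,157.5),z))
E
```

```text
147 (array([676.3504, 142.1506, 147.    ]), np.float64(38.094450668201105), np.float64(27.782463751865237))
139 (array([676.7833, 142.3514, 139.    ]), np.float64(39.2415514377967), np.float64(27.782463751865265))
```

```bash
python3 -c "
from plant import arm
print(arm.finish_job())"
```

```text
the job is handed in; nothing more can be done
None
```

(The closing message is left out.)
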